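# Eject the finished straw carton from the jig and pack it

### The job

First lift the straw bundle that lies across the out-feed of the carton jig into the blue basket, so that it lies flat inside. Then press the spring ejector behind the long carton right through so that the carton slides out of its lane, and let the ejector spring home. Lay that carton gently, flat, in the one empty bay of the grey tray, and leave the short carton in its lane and everything else where it is.

Things in the scene. Friction and masses are not known exactly. Their poses are not given: they have to be found in the camera images.
- jig: Fixed aluminium two-lane carton jig, turned differently each time. Origin: on the table, midway between the two lane mouths. Its x points from the mouths into the lanes; cartons come out along -x. Base plate 132 wide, 8 thick, x = -120 (flat open out-feed apron) to 195 mm. Lanes a (y = +32) and b (y = -32) run x = 0 to 165; their tops are 56 high. End wall x = 185 to 195, 52 high.
- ejector_a (a joint): Spring ejector slide of lane a: 0 = home, grows as it is pushed along jig -x, stop at 0.110 m. Spring 2.4 N at home, 9 N at the stop; it springs home when let go.
- ejector_b (a joint): Spring ejector slide of lane b, same as ejector_a.
- ejector_a_push (a point): Centre of the back face (to push; faces jig +x) of ejector a's upright steel thumb tab; moves with the slide. Tab 12 thick (jig x), 32 wide (jig y), 58 to 100 mm above the table; this point is 79 mm high and at home at jig x = 165 mm. Free space behind it above 56 mm. Inside the lane, the slide's face 11 mm ahead of this point pushes the carton's rear end.
- ejector_b_push (a point): The same point on the thumb tab of ejector b.
- mouth_a (a point): Middle of lane a's mouth on the lane floor, 8 mm above the table. Each lane is 44 wide, 43 high inside. Lips over it leave only an 18 mm slot along its middle: a carton shows through but cannot be gripped there, comes out only lengthwise, and must be wholly clear of the mouth before it is lifted.
- mouth_b (a point): The same point of lane b.
- long_carton: Finished plain cardboard carton, 150 (its x) x 40 x 40 mm, about 0.2 kg, rigid, both ends alike. Origin at its centre. Starts in either lane, just ahead of the ejector's face, front end 3 mm inside the mouth. A full press leaves about 110 mm of it out on the apron, 40 mm still in the lane.
- short_carton: Plain cardboard carton, 100 (its x) x 40 x 40 mm, in the other lane, its glue still setting: it stays there. Origin at its centre.
- bundle: Banded bundle of seven straws, rigid, 160 mm long (its x), 34 mm wide (its y), 31 mm high, about 0.09 kg. Origin at its centre. It starts lying flat on the jig's apron, across the lanes' mouths.
- basket: Blue open basket, fixed, outside 200 (its x) x 140 (its y) x 50 mm high, walls and floor 4 mm, rim lips reach 5 mm further out. Origin: centre of its underside, on the table.
- tray: Fixed grey tray, 180 (its x) x 230 (its y) mm, floor 4 mm, rim and ribs 16 mm high. Origin: centre of its underside, on the table. Three bays along its x, centred at y = -76, 0 and +76 mm, each 160 x 50 mm inside; two hold packed cartons, one is empty (which one varies).
- pad: Thin paper pad 158 x 48 x 2 mm on the floor of the empty bay, fixed. Origin: centre of its underside, 4 mm above the table; x along the bay. The long carton belongs on it (its centre then 26 mm above the table), either way round.
- packed_1: Packed carton 150 (its x) x 40 x 40 mm, loose in a bay of the tray. Origin at its centre.
- packed_2: Like packed_1, in another bay.
- spare_bundle: Another bundle like the first, 160 x 34 x 31 mm, lying near the back; origin at its centre. Stays.
- tape_roll: Roll 96 mm across, 48 mm high, lying flat near the back; origin at the centre of its underside. Stays.
- straw_cup: White cup 66 mm across, 85 mm high, with straws standing in it to 120 mm, beside the jig; origin at the centre of its underside. Stays.
- glue_bottle: White bottle 56 mm across, 125 mm high, beside the jig; origin at the centre of its underside. Stays.
- flat_sleeves: Stack of flat cardboard sleeves 172 x 64 x 12 mm behind the jig; origin at the centre of its underside. Stays.
- scraper: Spatula-like scraper, 180 mm long, lying behind the jig. Stays.
There are look-alikes about, which are no part of the job. What is shaped like the long_carton but turquoise is not meant.

How it is judged:
On the way, in this order (a step that is already met when the one before it is completed fails the run):
1. the straw bundle lies inside the basket, let go (x of bundle in the frame of basket between -0.06 and 0.06 m and y of bundle in the frame of basket between -0.06 and 0.06 m and z of bundle in the frame of basket between 0 and 0.032 m and linear speed of bundle below 0.05 m/s and contact force between the fingers and bundle below 0.1 N), for 0.2 s.
2. the long carton's own ejector is pressed through and has pushed it out over the apron (((value of joint ejector_a above 0.095 m and y of long_carton in the frame of jig between 0.022 and 0.042 m and x of long_carton in the frame of jig between -0.1 and -0.012 m) or (value of joint ejector_b above 0.095 m and y of long_carton in the frame of jig between -0.042 and -0.022 m and x of long_carton in the frame of jig between -0.1 and -0.012 m))), for 0.05 s.
At the end, for the whole second after the job is handed in: Long carton at rest on the pad: centre within 9 mm along both pad axes, 15 to 27 mm above its underside, in line within 0.1 rad; both ejectors home (< 10 mm); bundle resting in the basket, centre within 60 mm of its middle and < 32 mm above its underside; short carton moved < 15 mm (x of long_carton in the frame of pad between -0.009 and 0.009 m and y of long_carton in the frame of pad between -0.009 and 0.009 m and z of long_carton in the frame of pad between 0.015 and 0.027 m and angle between the x axis of long_carton and the x axis of pad, either way round below 0.1 rad and linear speed of each of long_carton, bundle below 0.02 m/s and value of joint each of ejector_a, ejector_b below 0.01 m and x of bundle in the frame of basket between -0.06 and 0.06 m and y of bundle in the frame of basket between -0.06 and 0.06 m and z of bundle in the frame of basket between 0 and 0.032 m and distance of short_carton from where it was at the start of the episode below 0.015 m); the robot touches nothing.
It fails at once if an ejector is pressed more than 30 mm before the bundle is in the basket (value of joint any of ejector_a, ejector_b above 0.03 m and not (x of bundle in the frame of basket between -0.06 and 0.06 m and y of bundle in the frame of basket between -0.06 and 0.06 m and z of bundle in the frame of basket between 0 and 0.032 m)).
It fails at once if the long carton is dropped or slammed into the tray (over 60 N) (contact force between long_carton and tray above 60 N or contact force between long_carton and pad above 60 N).
It fails at once if the short carton is shifted more than 15 mm (distance of short_carton from where it was at the start of the episode above 0.015 m).
It fails at once if a packed carton is shifted more than 20 mm (distance of any of packed_1, packed_2 from where it was at the start of the episode above 0.02 m).
It fails at once if a bystander (spare bundle, tape roll, cup, bottle, sleeves, scraper) is shifted more than 30 mm (distance of any of spare_bundle, tape_roll, straw_cup, glue_bottle, flat_sleeves, scraper from where it was at the start of the episode above 0.03 m).
It also fails if it takes over 72 s, if anything falls off the work surface, if the arm or the gripper's body presses on something with over 40 N, if the wrist force passes 120 N, or if a joint passes its speed limit or range.

### The arm

A 6-joint arm with a two-finger parallel gripper is mounted at the origin on the work surface. World frame = base frame: x ahead of the robot, y to its left, z up, the work surface at z = 0. Lengths are in m, angles in rad, forces in N, time in s.
With the tool pointing down it reaches from about 0.25 to 0.775 m from the base axis. Payload 4 kg.
Tool frame: the origin (TCP) lies midway between the tips of the shut fingers; the grasp point (between the pads) lies 19 mm behind it; z points along the fingers, x is the direction in which the jaws open and shut, and the axes are right-handed (so a half turn about z gives the same grasp; the last joint's range is limited). The gripper opens to 94 mm and grips with 3 to 60 N. Pads are 16 mm wide; open, the fingers measure 119 mm over their backs; the gripper's body (75 mm by 177 mm) begins 78 mm behind the grasp point.
Start: joints at [1.144, 0.087, 1.371, -0, 1.684, -0.103], TCP at [0.175, 0.521, 0.175] pointing down, gripper open.
Joint ranges: [-3.1, 3.1], [-0.76, 2.03], [0.27, 2.55], [-1.08, 4.22], [0.17, 2.65], [-2.57, 2.57]. Speed limits (rad/s): [2.79, 2.79, 3.14, 3.14, 3.14, 3.14].

### API

Orientations are given as [roll, pitch, yaw] about the fixed x, y, z axes, in that order (R = Rz(yaw) Ry(pitch) Rx(roll)).
In Python, from bench import robot, eyes, close_job gives the robot as it stands.
- The arm moves only by the shell command python3 -m jog 'ROWS'. ROWS is JSON, a list of rows, each a list of 3 entries, a list of its own where there are three numbers: the turn, a rotation vector about the tool's x, y, z in degrees, then the shift along the tool's x, y, z in mm, then the closure, from -1 (fully open) to 1 (shut). In form: [[[wx, wy, wz], [x, y, z], claw], ...]. A call has 1 to 5 rows; each row is the pose to reach, as a shift and turn from the pose commanded when the call began, along the tool's axes at that moment; what a row does not reach only later rows make up. A row lasts 1/10 s, in which the tool goes at most 50 mm and 8.59 degrees, less where a joint would pass 70% of its speed; a pose out of reach is approached as far as the arm can. A call with a gripper value outside its range is refused whole. The fingers move at their own pace and stop on an object; the grip force is fixed at half the most. Time passes only in rows, so rows that repeat a pose let the fingers close. It gives the time, the measured TCP pose, the force and the opening at its end, in the units of the state.
- robot.get_obs(): the state, without advancing time (a new reading comes with each control period).
- eyes.snapshot(name): name is "scene" or "top" or "wrist"; returns (picture, depth): 420x560x3 uint8, red, green, blue; 420x560 float32, m along the optical axis (not along the pixel's ray), 0 where there is no reading.
- eyes.camera_params(name): a dict with "mtx" (3x3 intrinsics, pixels), "world_to_cam" (4x4, takes a point from world to camera coordinates). Camera axes: x right, y up, looking along -z (the intrinsics and any distortion apply to the point x, -y, -z); pixel columns grow to the right and rows downward; lengths in m; the calibration is good to about 2 mm. A picture is of the moment at which its call begins: read the wrist's pose just before it. camera_params takes no time and is no camera call; for the wrist camera it gives the pose at the moment of the call.
- close_job(): hands the job in, once; it reports no verdict.
The state is a dict: "time": time; "joint_positions": joint angles; "qvel": joint speeds; "joint_torque": joint torques, N m; "tool_pos": TCP position; "ee_rot": TCP orientation; "wrist_force": force on the tool from outside, world axes, zero at the start; "wrist_torque": the same for the moment, N m; "width": finger opening in m.
Only numpy, scipy, OpenCV 4.12 (cv2) and the standard library are available. Lean on these libraries where they do the work, as an engineer would, in place of code of your own. Each camera call takes 0.05 s, during which the arm holds its last target. There are 200 camera calls.

## Working session

There is one attempt and no reset: what is moved stays moved. The work goes in short steps, Python scripts to look and compute and a shell command to move; the robot and the scene stay as the last step left them, time stands still between calls to the robot, and variables do not carry over. Pictures are saved under pics/ and viewed, about 8 in all and at most 12, crops included, and the job is handed in when it is done.

```bash
mkdir -p pics; ls
cat > h.py <<'E'
import numpy as np, cv2
from bench import robot, eyes
from scipy.spatial.transform import Rotation as R
def snap(n,f,crop=None,s=1):
    p=eyes.camera_params(n); im,d=eyes.snapshot(n)
    np.savez('pics/'+f+'.npz',im=im,d=d,K=p['mtx'],T=p['world_to_cam'])
    show(f,crop,s,f)
def show(f,crop,s,out):
    z=np.load('pics/'+f+'.npz'); im=z['im'][:,:,::-1]
    if crop: u0,v0,u1,v1=crop; im=im[v0:v1,u0:u1]
    cv2.imwrite('pics/'+out+'.png',cv2.resize(im,None,fx=s,fy=s,interpolation=cv2.INTER_CUBIC))
def cloud(f):
    z=np.load('pics/'+f+'.npz'); d=z['d']; K=z['K']; T=np.linalg.inv(z['T'])
    v,u=np.mgrid[:d.shape[0],:d.shape[1]]
    pc=np.stack([(u-K[0,2])/K[0,0]*d,-(v-K[1,2])/K[1,1]*d,-d],-1)
    return pc@T[:3,:3].T+T[:3,3]
def at(f,u,v,h):  # pixel -> world at height h
    z=np.load('pics/'+f+'.npz'); K=z['K']; T=np.linalg.inv(z['T'])
    r=T[:3,:3]@np.array([(u-K[0,2])/K[0,0],-(v-K[1,2])/K[1,1],-1]); o=T[:3,3]
    return o+r*(h-o[2])/r[2]
E
python3 - <<'E'
from h import *
o=robot.get_obs(); print({k:np.round(v,3) for k,v in o.items()})
snap('top','top0',None,1.4); snap('scene','sc0',None,1.4)
for n in('top','scene'): p=eyes.camera_params(n); print(p['mtx'],np.linalg.inv(p['world_to_cam'])[:3,3])
E
```

```text
pics
{'time': np.float64(0.0), 'joint_positions': array([ 1.144,  0.088,  1.372,  0.   ,  1.684, -0.103]), 'qvel': array([ 0.001,  0.   ,  0.001, -0.003, -0.001, -0.   ]), 'joint_torque': array([-1.0000e-03, -3.4018e+01, -3.0243e+01,  7.2000e-02,  3.3000e-02,
       -0.0000e+00]), 'tool_pos': array([0.175, 0.521, 0.174]), 'ee_rot': array([-3.141e+00,  2.000e-03,  1.247e+00]), 'wrist_force': array([ 0.502, -0.618,  0.146]), 'wrist_torque': array([-0.006,  0.017,  0.   ]), 'width': np.float64(0.094)}
[[540.23987954   0.         279.42768943]
 [  0.         540.23987954 216.66664355]
 [  0.           0.           1.        ]] [ 0.47073594 -0.00608084  1.23582088]
[[393.99571253   0.         284.19058861]
 [  0.         393.99571253 210.24575944]
 [  0.           0.           1.        ]] [ 0.91733426 -0.35426391  0.7790964 ]
```

View pics/top0.png

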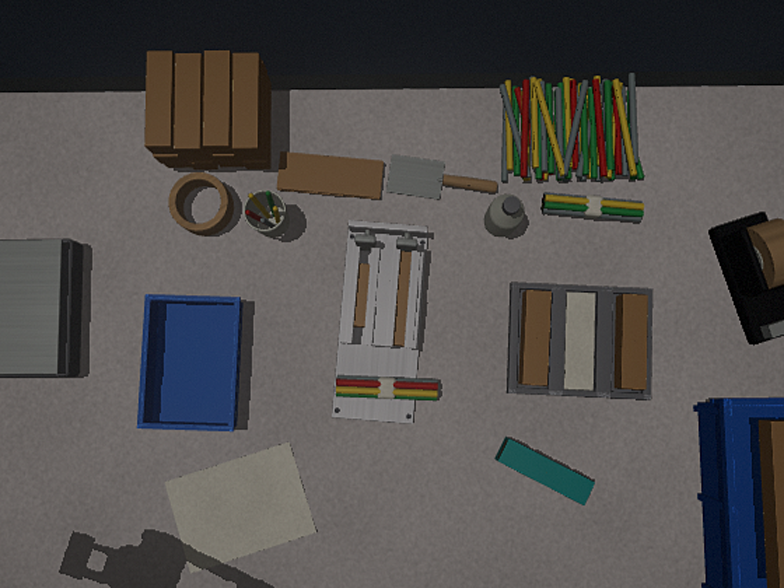

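View pics/sc0.png

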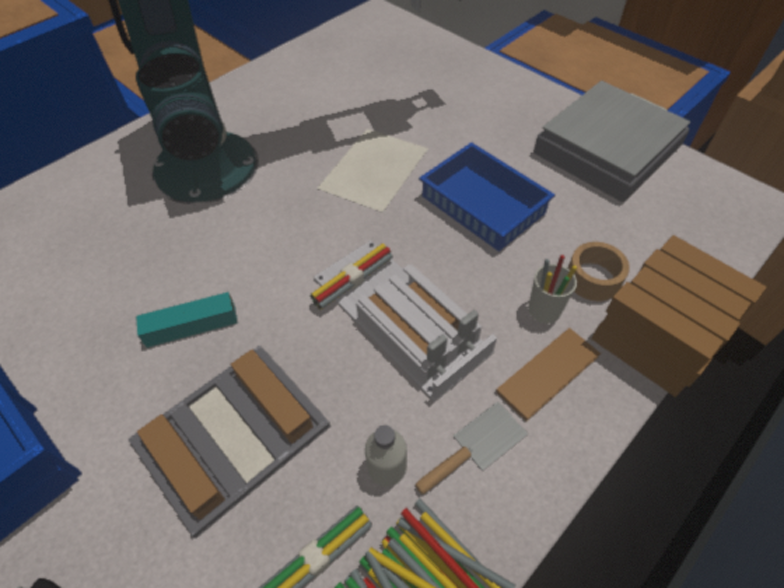

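Top view (1.4x): the jig is at about (380,320). The bundle lies across its apron at (388,388), the blue basket is at (190,362) and the tray at (580,340), with its empty middle bay (cream pad) at (580,340). The right lane's carton reaches the mouth at (400,345), so it is the long one; the left lane's carton, at (360,295), is short.

Things that could be mistaken for what I want:
- **Bundle:** the target is (388,388) on the apron. The spare is at (593,207) and the loose straws are at (570,130).
- **Long carton:** the target is in the lane at (402,298). The others are the short carton (360,295), packed cartons (536,340) and (631,340), turquoise block (545,470), stack (205,100) and sleeves (330,175).
- **Basket:** the target is (190,362). The blue crate at (750,490) isn't it.

I'll check with a close crop.

Run:
```python
from h import *
show('top0',(225,145,325,310),3.6,'top0c')
```

```text
(no output)
```

View pics/top0c.png

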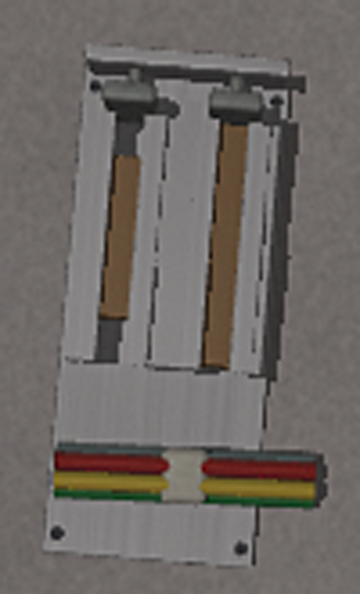

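The crop confirms it: the right lane (b) carton is the long one, with its front at the mouth (216,366), and the left lane's carton is short, ending at (115,318). The banded bundle lies on the apron at (188,478).

Run:
```python
from h import *
c=cloud('top0'); z=np.load('pics/top0.npz'); im=z['im']
hsv=cv2.cvtColor(im,cv2.COLOR_RGB2HSV)
def rect(m,name,hlo,hhi,box):
    u0,v0,u1,v1=[int(x/1.4) for x in box]; M=np.zeros(m.shape,bool); M[v0:v1,u0:u1]=1
    M&=m&(c[...,2]>hlo)&(c[...,2]<hhi); p=c[M]; r=cv2.minAreaRect((p[:,:2]*1000).astype(np.float32))
    print(name,M.sum(),'c',np.round(r[0],1),'size',np.round(r[1],1),'ang',round(r[2],2),'z',np.round(np.percentile(p[:,2],[5,50,95]),3))
A=np.ones(im.shape[:2],bool)
rect(A,'bundle',.015,.06,(325,365,450,405))
rect(A,'basket rim',.042,.06,(125,280,255,445))
rect(A,'lanes top',.048,.064,(335,250,435,350))
rect(A,'apron',.004,.013,(325,405,420,425))
rect(A,'tabs b',.09,.11,(390,225,425,260))
rect(A,'tabs a',.09,.11,(345,225,385,260))
rect(A,'tray',.011,.03,(500,270,665,410))
rect(hsv[...,2]>120,'pad',.000,.015,(560,285,602,395))
rect(A,'packedL',.03,.06,(515,280,556,395)); rect(A,'packedR',.03,.06,(610,280,655,395))
rect(A,'bottle',.02,.14,(475,185,535,245));rect(A,'cup',.02,.14,(235,180,295,245))
q=lambda u,v,h:np.round(1000*at('top0',225+u/3.6,145+v/3.6,h)[:2],1)
print('apron corners',q(44,549,.008),q(254,565,.008))
print('endwall top',q(87,45,.052),q(290,60,.052))
print('lane mouth corners top',q(65,360,.056),q(267,378,.056))
print('long front',q(216,366,.048),'tab b',q(236,104,.1))
```

```text
bundle 1129 c [453.9   2.4] size [160.1  46. ] ang 87.15 z [0.025 0.036 0.041]
basket rim 1456 c [491.1 312.3] size [152.4 210.4] ang 87.84 z [0.044 0.049 0.053]
lanes top 2831 c [592.6   8.9] size [120.1 156.7] ang 84.83 z [0.049 0.054 0.058]
apron 621 c [405.6  27.7] size [140.1  29.2] ang 89.47 z [0.004 0.008 0.011]
tabs b 88 c [669.3 -29.8] size [29.9 13. ] ang 89.32 z [0.093 0.098 0.101]
tabs a 88 c [675.8  33.8] size [30.4 12.6] ang 84.55 z [0.094 0.098 0.102]
tray 3356 c [ 521.2 -310.7] size [231.  180.1] ang 86.81 z [0.012 0.015 0.021]
pad 1335 c [ 521.2 -311.8] size [ 46.9 156.6] ang 86.58 z [0.002 0.005 0.009]
packedL 1279 c [ 525.4 -235. ] size [ 40.9 150.7] ang 86.22 z [0.038 0.043 0.047]
packedR 1337 c [ 517.9 -388.1] size [ 42.6 150.4] ang 85.96 z [0.037 0.043 0.047]
bottle 632 c [ 737.7 -182.6] size [92.  55.8] ang 13.54 z [0.033 0.087 0.125]
cup 665 c [723.7 188.5] size [64.3 64.4] ang 45.51 z [0.026 0.073 0.117]
apron corners [401.5  90.2] [390.5 -41. ]
endwall top [712.   59.7] [701.5 -65.6]
lane mouth corners top [517.6  73.5] [505.6 -48.8]
long front [513.5 -18.1] tab b [666.1 -30.9]
```

```bash
python3 - <<'E'
from h import *
q=lambda u,v,h:np.round(1000*at('top0',225+u/3.6,145+v/3.6,h)[:2],1)
print(q(55,448,.025),q(55,502,.02),q(322,455,.025),q(322,507,.02),q(185,477,.035))
E
cat >> h.py <<'E'
def go(x,y,yaw,z):  # needed turn(deg) about tool z and shift (mm) in current tool axes
    o=robot.get_obs(); M=R.from_euler('xyz',o['ee_rot']); p=np.array([x,y,z])-o['tool_pos']*1000
    t=(M.inv()*R.from_euler('xyz',[180,0,yaw],degrees=True)).as_rotvec(degrees=True)
    print('t',o['time'].round(2),'turn',t.round(1),'shift',M.inv().apply(p).round(0))
E
python3 -c "
from h import *
go(450,2,-1,150)"
```

```text
[464.4  81.9] [431.   82.4] [458.6 -83.5] [426.5 -83.3] [446.    1.5]Traceback (most recent call last):
  File "<string>", line 3, in <module>
    go(450,2,-1,150)
    ~~^^^^^^^^^^^^^^
  File "h.py", line 24, in go
    print('t',o['time'].round(2),'turn',t.round(1),'shift',M.inv().apply(p).round(0))
              ^^^^^^^^^^^^^^^
AttributeError: 'float' object has no attribute 'round'
```

```bash
sed -i "s/o\['time'\].round(2)/o['time']/" h.py; python3 -c "
from h import *
go(447,0,-2,150)
c=cloud('top0');z=np.load('pics/top0.npz')
m=(c[...,2]>.03)&(c[...,2]<.046);m[:260]=0;m[290:]=0;m[:,:230]=0;m[:,320:]=0;p=c[m];print(len(p),np.median(p,0))"
```

```text
t 0.1 turn [ 0.1  0.1 73.5] shift [-407.  424.   25.]
870 [0.44779826 0.00226086 0.03725278]
```

```bash
python3 -m jog '[[[0,0,0],[-170,177,10],-0.4],[[0,0,0],[-170,177,10],-0.4],[[0,0,0],[-170,177,10],-0.4],[[0,0,0],[-170,177,10],-0.4],[[0,0,0],[-170,177,10],-0.4]]'
python3 -m jog '[[[0,0,0],[-170,177,10],-0.4],[[0,0,0],[-170,177,10],-0.4],[[0,0,0],[-170,177,10],-0.4],[[0,0,0],[-170,177,10],-0.4],[[0,0,0],[-170,177,10],-0.4]]'
python3 -m jog '[[[0,0,40],[-67,70,5],-0.4],[[0,0,40],[-67,70,5],-0.4],[[0,0,40],[-67,70,5],-0.4],[[0,0,40],[-67,70,5],-0.4],[[0,0,40],[-67,70,5],-0.4]]'
python3 -m jog '[[[0,0,33.5],[0,0,0],-0.4],[[0,0,33.5],[0,0,0],-0.4],[[0,0,33.5],[0,0,0],-0.4],[[0,0,33.5],[0,0,0],-0.4],[[0,0,33.5],[0,0,0],-0.4]]'
python3 -c "
from h import *
go(447,0,-2,12)
snap('wrist','w1')"
```

```text
time: 0.6
tool_pos: [0.289, 0.3019, 0.1646]
ee_rot: [3.142, 0.001, 1.247]
wrist_force: [0.4, 0.1, -0.3]
width: 0.066
time: 1.1
tool_pos: [0.4027, 0.0843, 0.1548]
ee_rot: [3.142, -0.0, 1.246]
wrist_force: [1.0, 0.5, -0.0]
width: 0.0657
time: 1.6
tool_pos: [0.4472, 0.0, 0.1494]
ee_rot: [-3.14, 0.001, 0.542]
wrist_force: [0.2, -1.3, 0.1]
width: 0.0658
time: 2.1
tool_pos: [0.4471, 0.0007, 0.1497]
ee_rot: [-3.141, 0.001, -0.035]
wrist_force: [0.3, -0.5, 0.2]
width: 0.0662
t 2.1 turn [-0.   0.1 -0. ] shift [  0.   1. 138.]
```

View pics/w1.png

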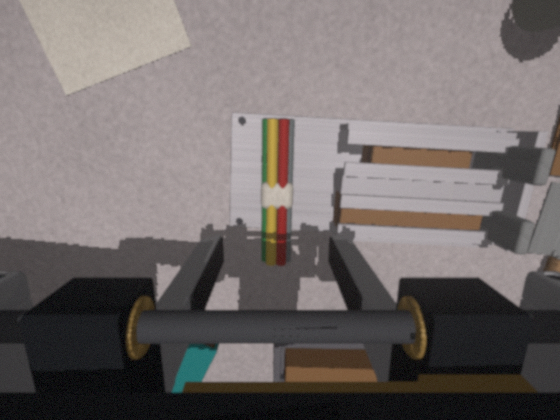

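The wrist view shows the bundle at (277,195), midway between the fingers at (220) and (333). It's aligned, so I'll descend, grip and lift.

```bash
python3 -m jog '[[[0,0,0],[0,0,45],-0.4],[[0,0,0],[0,0,90],-0.4],[[0,0,0],[0,0,115],-0.4],[[0,0,0],[0,0,130],-0.4],[[0,0,0],[0,0,136],-0.4]]'
python3 -m jog '[[[0,0,0],[0,0,0],1],[[0,0,0],[0,0,0],1],[[0,0,0],[0,0,0],1],[[0,0,0],[0,0,0],1],[[0,0,0],[0,0,0],1]]'
python3 -m jog '[[[0,0,0],[0,0,-25],1],[[0,0,0],[0,0,-60],1],[[0,0,0],[0,0,-100],1],[[0,0,0],[0,0,-136],1],[[0,0,0],[0,0,-136],1]]'
python3 -c "
from h import *
go(491,312,87.5,150)"
```

```text
time: 2.65
tool_pos: [0.4456, 0.0009, 0.0118]
ee_rot: [-3.141, 0.004, -0.033]
wrist_force: [-0.0, 0.3, 0.2]
width: 0.0657
time: 3.15
tool_pos: [0.4481, 0.0006, 0.0149]
ee_rot: [3.142, -0.002, -0.036]
wrist_force: [-0.5, 0.1, 0.8]
width: 0.0294
time: 3.65
tool_pos: [0.4512, 0.0003, 0.1568]
ee_rot: [3.141, -0.013, -0.036]
wrist_force: [0.8, -0.4, -0.4]
width: 0.0001
t 3.65 turn [  0.6  -0.5 -89.5] shift [  29. -313.    7.]
```

```bash
python3 -c "
from h import *
snap('wrist','w2')"
```

```text
(no output)
```

View pics/w2.png

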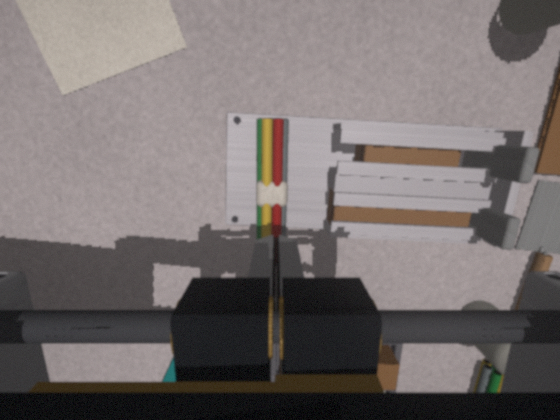

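```bash
python3 -c "
from h import *
o=robot.get_obs(); print(o['tool_pos'],o['joint_positions'])
for f in('w1','w2'):
  z=np.load('pics/'+f+'.npz');c=cloud(f)
  T=np.linalg.inv(z['T']); print('cam',T[:3,3].round(3),T[:3,2].round(3))
  m=np.zeros(c.shape[:2],bool); m[112:225,252:298]=1
  m&=(c[...,2]>.024)&(c[...,2]<.06); p=c[m]; print(len(p),np.median(p,0).round(4),np.percentile(p,[2,98],0).round(4))
  r=cv2.minAreaRect((p[:,:2]*1000).astype(np.float32));print(r)
  for uv in((240,118),(277,195),(271,192)): print(uv,c[uv[1],uv[0]].round(4))
  m=np.zeros(c.shape[:2],bool); m[230:268,225:330]=1; m&=c[...,2]>.07; 
  if m.any(): print('finger',np.percentile(c[m],[2,50,98],0).round(3))
"
```

```text
[4.49583305e-01 4.37664194e-04 1.53607744e-01] [-1.25322748e-01 -1.40223179e-01  1.63541339e+00  7.86158805e-05
  1.63910899e+00 -8.96767989e-02]
cam [0.45  0.075 0.36 ] [0.01  0.252 0.968]
3339 [0.4497 0.0311 0.0387] [[ 0.4324 -0.0257  0.0266]
 [ 0.4668  0.0826  0.0411]]
((449.60089111328125, 26.714645385742188), (116.2982406616211, 34.345863342285156), 86.99079132080078)
(240, 118) [0.4115 0.0871 0.0108]
(277, 195) [0.449  0.006  0.0396]
(271, 192) [0.4427 0.0095 0.0398]
finger [[ 0.45  -0.007  0.181]
 [ 0.48   0.004  0.184]
 [ 0.481  0.075  0.36 ]]
cam [0.452 0.075 0.367] [-0.003  0.254  0.967]
3255 [0.4498 0.0304 0.0386] [[ 0.4328 -0.0281  0.0271]
 [ 0.4669  0.0827  0.0411]]
((449.65081787109375, 25.59604263305664), (118.46688842773438, 34.47590255737305), 87.1830062866211)
(240, 118) [0.4167 0.0867 0.009 ]
(277, 195) [0.4546 0.0041 0.041 ]
(271, 192) [0.4483 0.0076 0.0409]
finger [[0.439 0.009 0.191]
 [0.451 0.011 0.217]
 [0.463 0.012 0.234]]
```

The bundle didn't move: it is still at (271,192), which is world (0.450, 0.000), top at 0.040 m. The fingers closed over its rounded upper half, so I'll retry about 5 mm lower and check the width before lifting.

```bash
python3 -m jog '[[[0,0,0],[0,0,40],-0.4],[[0,0,0],[0,0,80],-0.4],[[0,0,0],[0,0,80],-0.4],[[0,0,0],[0,0,80],-0.4],[[0,0,0],[0,0,80],-0.4]]'
python3 -c "
from h import *
go(450,0,-2.9,10)"
```

```text
time: 4.2
tool_pos: [0.4488, 0.0005, 0.072]
ee_rot: [3.141, -0.003, -0.036]
wrist_force: [0.8, 0.8, -0.5]
width: 0.0369
t 4.2 turn [ 0.  -0.2  0.9] shift [ 1.  0. 62.]
```

```bash
python3 -m jog '[[[0,0,0.9],[1,0,0],-0.4],[[0,0,0.9],[1,0,0],-0.4],[[0,0,0.9],[1,0,0],-0.4],[[0,0,0.9],[1,0,0],-0.4],[[0,0,0.9],[1,0,0],-0.4]]'
python3 -m jog '[[[0,0,0],[0,0,25],-0.4],[[0,0,0],[0,0,45],-0.4],[[0,0,0],[0,0,55],-0.4],[[0,0,0],[0,0,59],-0.4],[[0,0,0],[0,0,59],-0.4]]'
python3 -c "
from h import *
go(450,0,-2.9,10)"
```

```text
time: 4.7
tool_pos: [0.4486, 0.0006, 0.0704]
ee_rot: [-3.142, -0.0, -0.052]
wrist_force: [0.7, -0.2, -0.3]
width: 0.0657
time: 5.2
tool_pos: [0.4484, 0.0007, 0.011]
ee_rot: [-3.141, 0.001, -0.051]
wrist_force: [0.1, -0.0, 0.4]
width: 0.0655
t 5.2 turn [-0.  0. -0.] shift [2. 1. 1.]
```

```bash
python3 -m jog '[[[0,0,0],[1,0,0],1],[[0,0,0],[1,0,0],1],[[0,0,0],[1,0,0],1],[[0,0,0],[1,0,0],1],[[0,0,0],[1,0,0],1]]'
python3 -m jog '[[[0,0,0],[0,0,0],1],[[0,0,0],[0,0,0],1],[[0,0,0],[0,0,0],1],[[0,0,0],[0,0,0],1],[[0,0,0],[0,0,0],1]]'
python3 -m jog '[[[0,0,0],[0,0,-3],1],[[0,0,0],[0,0,-6],1],[[0,0,0],[0,0,-10],1],[[0,0,0],[0,0,-15],1],[[0,0,0],[0,0,-15],1]]'
```

```text
time: 5.7
tool_pos: [0.4496, 0.0006, 0.0114]
ee_rot: [-3.142, -0.0, -0.052]
wrist_force: [-0.3, -0.4, 0.1]
width: 0.029
time: 6.2
tool_pos: [0.4495, 0.0006, 0.0112]
ee_rot: [-3.141, -0.0, -0.052]
wrist_force: [0.6, -0.1, -0.3]
width: 0.0006
time: 6.7
tool_pos: [0.4503, 0.0005, 0.0273]
ee_rot: [3.142, -0.002, -0.052]
wrist_force: [-0.2, -0.0, -0.9]
width: 0.0003
```

```bash
python3 -c "
from h import *
snap('wrist','w3'); snap('scene','s3'); snap('top','t3')
a=cv2.resize(np.load('pics/s3.npz')['im'][140:260,190:350],None,fx=2.4,fy=2.4)
b=cv2.resize(np.load('pics/w3.npz')['im'],(384,288)); 
cv2.imwrite('pics/m3.png',np.hstack([a,b])[:,:,::-1])"
```

```text
(no output)
```

View pics/m3.png

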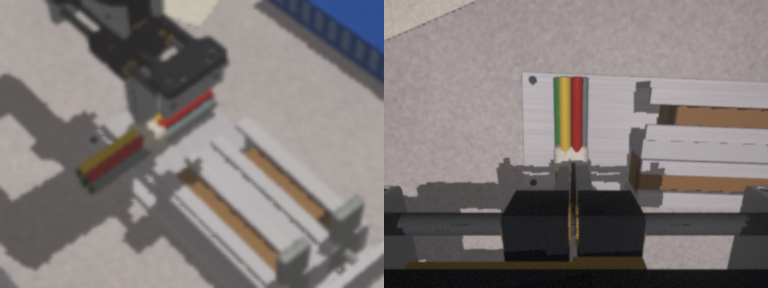

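```bash
python3 -c "
from h import *
o=robot.get_obs(); print(o['tool_pos'],o['ee_rot'],o['width'])
def proj(f,p):
  z=np.load('pics/'+f+'.npz');q=z['T'][:3,:3]@p+z['T'][:3,3];K=z['K'];return (K[0,0]*q[0]/-q[2]+K[0,2],K[1,1]*-q[1]/-q[2]+K[1,2])
for f,p in(('w1',[.4471,.0007,.1497]),('w2',[.4496,.0004,.1536]),('w3',o['tool_pos']),('s3',o['tool_pos'])): print(f,np.round(proj(f,np.array(p)),1))
c=cloud('w3')
for v in range(200,300,6): print(v,c[v,int(560*189/384)-2].round(3),c[v,int(560*189/384)+3].round(3))
"
```

```text
[0.44950037 0.0005998  0.0262478 ] [-3.14153065e+00 -2.05469364e-04 -5.15266055e-02] 0.0005237195200653202
w1 [275.1 234.2]
w2 [272.9 232.6]
w3 [274.  233.7]
s3 [250.4 196.1]
200 [0.45  0.028 0.037] [0.454 0.029 0.04 ]
206 [0.45  0.024 0.037] [0.453 0.025 0.04 ]
212 [0.45  0.02  0.037] [0.453 0.02  0.039]
218 [0.45  0.017 0.04 ] [0.453 0.016 0.038]
224 [0.449 0.012 0.039] [0.453 0.012 0.041]
230 [0.449 0.008 0.039] [0.453 0.008 0.039]
236 [0.449 0.004 0.04 ] [0.452 0.004 0.04 ]
242 [0.449 0.01  0.067] [0.452 0.009 0.066]
248 [0.45  0.01  0.076] [0.452 0.009 0.075]
254 [0.45  0.01  0.085] [0.452 0.01  0.085]
260 [0.45  0.01  0.092] [0.452 0.009 0.092]
266 [0.45 0.01 0.1 ] [0.452 0.01  0.1  ]
272 [0.45  0.01  0.106] [0.452 0.01  0.106]
278 [0.45  0.01  0.112] [0.452 0.01  0.113]
284 [0.45  0.01  0.118] [0.452 0.009 0.117]
290 [0.45  0.01  0.122] [0.452 0.009 0.122]
296 [0.45  0.01  0.128] [0.452 0.01  0.128]
```

The wrist depth shows the shut fingertips ending at about z = 0.062 while the reported TCP is 0.026. That 35 mm gap explains closing above the bundle. I'll check it against the scene camera before going lower.

```bash
python3 -c "
from h import *
c=cloud('s3'); m=(abs(c[...,0]-.45)<.03)&(abs(c[...,1])<.02)&(c[...,2]>.043)&(c[...,2]<.15)
p=c[m]; print(len(p)); print(np.percentile(p,[0,1,5,50],0).round(3))
i=np.argsort(p[:,2])[:8]; print(p[i].round(3))
c=cloud('w3')
for v in range(232,246): print(v,c[v,276].round(4),c[v,271].round(4),c[v,281].round(4))
"
python3 -m jog '[[[0,0,0],[0,0,0],-0.4],[[0,0,0],[0,0,0],-0.4],[[0,0,0],[0,0,0],-0.4],[[0,0,0],[0,0,0],-0.4],[[0,0,0],[0,0,0],-0.4]]'
python3 -m jog '[[[0,0,0],[0,0,0],-0.4],[[0,0,0],[0,0,0],-0.4],[[0,0,0],[0,0,0],-0.4],[[0,0,0],[0,0,0],-0.4],[[0,0,0],[0,0,0],-0.4]]'
```

```text
200
[[ 0.44  -0.011  0.058]
 [ 0.44  -0.011  0.059]
 [ 0.442 -0.01   0.065]
 [ 0.462 -0.008  0.091]]
[[ 0.449 -0.009  0.058]
 [ 0.456 -0.01   0.058]
 [ 0.451 -0.008  0.059]
 [ 0.448 -0.008  0.061]
 [ 0.446 -0.009  0.063]
 [ 0.458 -0.01   0.063]
 [ 0.442 -0.009  0.063]
 [ 0.46  -0.009  0.064]]
232 [0.4512 0.0064 0.0395] [0.4478 0.0068 0.0403] [0.4546 0.0062 0.0395]
233 [0.4512 0.0061 0.0407] [0.4478 0.006  0.04  ] [0.4545 0.0058 0.0403]
234 [0.4511 0.005  0.0397] [0.4478 0.0058 0.0416] [0.4545 0.005  0.0402]
235 [0.4511 0.0046 0.0407] [0.4483 0.0113 0.059 ] [0.4544 0.011  0.0592]
236 [0.451  0.0034 0.0392] [0.4483 0.011  0.06  ] [0.4544 0.0108 0.0602]
237 [0.451  0.0029 0.0399] [0.4483 0.0112 0.0622] [0.4544 0.0112 0.0631]
238 [0.4513 0.0091 0.0587] [0.4484 0.0113 0.0644] [0.4543 0.0107 0.0636]
239 [0.4513 0.0099 0.0626] [0.4484 0.0112 0.0658] [0.4543 0.0111 0.0662]
240 [0.4513 0.0096 0.0635] [0.4484 0.0112 0.0674] [0.4543 0.0103 0.0657]
241 [0.4513 0.0095 0.065 ] [0.4484 0.0111 0.0687] [0.4542 0.0109 0.0691]
242 [0.4512 0.0093 0.0662] [0.4484 0.0111 0.0704] [0.4542 0.0108 0.0706]
243 [0.4513 0.0097 0.0689] [0.4485 0.0114 0.0727] [0.4542 0.011  0.0725]
244 [0.4512 0.0096 0.0702] [0.4485 0.0112 0.0737] [0.4541 0.0108 0.0737]
245 [0.4512 0.0097 0.072 ] [0.4485 0.0109 0.0747] [0.4541 0.0111 0.0759]
time: 7.35
tool_pos: [0.4494, 0.0006, 0.0261]
ee_rot: [-3.141, 0.0, -0.052]
wrist_force: [-0.6, -0.4, -0.3]
width: 0.037
time: 7.85
tool_pos: [0.4495, 0.0006, 0.0262]
ee_rot: [-3.142, -0.0, -0.052]
wrist_force: [-0.2, -0.0, -0.8]
width: 0.0657
```

Both cameras agree: the real fingertips sit about 32 mm above the reported TCP. I'll command lower by that amount from here on, watching the force.

```bash
python3 -m jog '[[[0,0,0],[0,0,15],-0.4],[[0,0,0],[0,0,27],-0.4],[[0,0,0],[0,0,36],-0.4],[[0,0,0],[0,0,42],-0.4],[[0,0,0],[0,0,44],-0.4]]'
python3 -m jog '[[[0,0,0],[0,0,0],1],[[0,0,0],[0,0,0],1],[[0,0,0],[0,0,0],1],[[0,0,0],[0,0,0],1],[[0,0,0],[0,0,0],1]]'
python3 -m jog '[[[0,0,0],[0,0,0],1],[[0,0,0],[0,0,0],1],[[0,0,0],[0,0,0],1]]'
```

```text
time: 8.35
tool_pos: [0.4488, 0.0007, -0.0188]
ee_rot: [-3.141, 0.002, -0.052]
wrist_force: [-0.3, 0.1, 0.8]
width: 0.0656
time: 8.85
tool_pos: [0.4495, 0.0006, -0.0174]
ee_rot: [3.142, -0.0, -0.051]
wrist_force: [0.9, -0.1, 1.7]
width: 0.0339
time: 9.15
tool_pos: [0.4495, 0.0006, -0.0175]
ee_rot: [-3.142, -0.0, -0.051]
wrist_force: [-2.0, -0.1, 3.4]
width: 0.0339
```

```bash
python3 -m jog '[[[0,0,0],[0,0,-10],1],[[0,0,0],[0,0,-35],1],[[0,0,0],[0,0,-70],1],[[0,0,0],[0,0,-105],1],[[0,0,0],[0,0,-110],1]]'
python3 -m jog '[[[0,0,-8],[10,-40,0],1],[[0,0,-16],[20,-85,0],1],[[0,0,-24],[25,-130,0],1],[[0,0,-32],[25,-170,0],1],[[0,0,-38],[25,-200,0],1]]'
python3 -c "
from h import *
go(491,312,87.2,95)"
```

```text
time: 9.65
tool_pos: [0.453, 0.0002, 0.0973]
ee_rot: [3.141, -0.01, -0.051]
wrist_force: [1.0, -0.3, -1.6]
width: 0.0337
time: 10.15
tool_pos: [0.4839, 0.2013, 0.0904]
ee_rot: [-3.14, 0.002, 0.618]
wrist_force: [-0.7, -1.2, -1.0]
width: 0.0339
t 10.15 turn [ -0.1   0.1 -51.8] shift [ 70. -86.  -5.]
```

```bash
python3 -m jog '[[[0,0,-8],[20,-25,0],1],[[0,0,-16],[40,-50,0],1],[[0,0,-24],[60,-74,0],1],[[0,0,-32],[70,-86,0],1],[[0,0,-40],[70,-86,0],1]]'
python3 -m jog '[[[0,0,-8],[0,0,0],1],[[0,0,-12],[0,0,0],1],[[0,0,-12],[0,0,0],1],[[0,0,-12],[0,0,0],1]]'
python3 -c "
from h import *
go(491,312,87.2,-22)
snap('wrist','w4')
c=cloud('w4');m=(c[...,2]>.042)&(c[...,2]<.056);m[280:]=0;p=c[m];print(np.percentile(p,[1,99],0).round(3))"
```

```text
time: 10.65
tool_pos: [0.4916, 0.3117, 0.09]
ee_rot: [-3.139, 0.001, 1.318]
wrist_force: [0.4, -0.5, -0.7]
width: 0.0338
time: 11.05
tool_pos: [0.4921, 0.3094, 0.0909]
ee_rot: [-3.14, 0.001, 1.518]
wrist_force: [0.7, -0.4, -1.1]
width: 0.0334
t 11.05 turn [-0.1  0.  -0.2] shift [  3.  -1. 113.]
[[0.386 0.076 0.042]
 [0.558 0.54  0.052]]
```

View pics/w4.png

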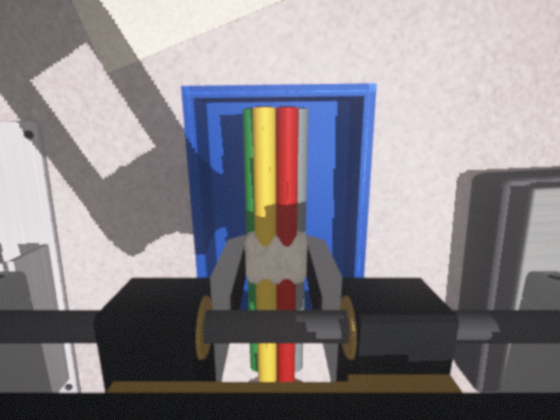

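The bundle at (275,190) is centred over and parallel to the basket, whose walls are at x = 190 and 368. I'll lower it and release.

```bash
python3 -m jog '[[[0,0,0],[3,0,35],1],[[0,0,0],[3,0,70],1],[[0,0,0],[3,0,90],1],[[0,0,0],[3,0,103],1],[[0,0,0],[3,0,110],1]]'
python3 -m jog '[[[0,0,0],[0,0,0],1],[[0,0,0],[0,0,0],-0.1],[[0,0,0],[0,0,0],-0.1],[[0,0,0],[0,0,0],-0.1],[[0,0,0],[0,0,0],-0.1]]'
python3 -m jog '[[[0,0,0],[0,0,-15],-0.1],[[0,0,0],[0,0,-50],-0.1],[[0,0,0],[0,0,-95],-0.1],[[0,0,0],[0,0,-140],-0.1],[[0,0,0],[0,0,-150],-0.1]]'
python3 -c "
from h import *
snap('top','t5'); c=cloud('t5')
m=np.zeros(c.shape[:2],bool);m[214:305,104:170]=1;h=cv2.cvtColor(np.load('pics/t5.npz')['im'],cv2.COLOR_RGB2HSV)
m&=(c[...,2]>.02)&(c[...,2]<.07)&~((h[...,0]>100)&(h[...,0]<130));p=c[m]*1000;print(len(p),np.median(p,0).round(1));print(np.percentile(p[:,2],[5,50,95]))
go(677,-32,84.9,100)"
```

```text
time: 11.6
tool_pos: [0.4922, 0.3123, -0.0192]
ee_rot: [-3.14, 0.001, 1.519]
wrist_force: [0.6, 0.0, -0.9]
width: 0.0335
time: 12.1
tool_pos: [0.4935, 0.313, -0.0168]
ee_rot: [3.14, -0.001, 1.519]
wrist_force: [0.2, 0.0, -0.7]
width: 0.0514
time: 12.6
tool_pos: [0.4962, 0.3144, 0.1409]
ee_rot: [3.13, -0.007, 1.519]
wrist_force: [0.2, 1.2, -0.2]
width: 0.0514
475 [445.4 309.3  31.9]
[21.50295308 31.85119489 37.25124563]
t 12.65 turn [ 0.6 -0.4  2.1] shift [-337.  198.   40.]
```

```bash
python3 -m jog '[[[0,0,0],[-40,20,0],1],[[0,0,0],[-85,45,0],1],[[0,0,0],[-130,70,0],1],[[0,0,0],[-170,100,0],1],[[0,0,0],[-210,125,0],1]]'
python3 -c "
from h import *
go(700,-34,84.8,140)"
```

```text
time: 13.15
tool_pos: [0.6066, 0.0949, 0.1305]
ee_rot: [-3.139, -0.0, 1.52]
wrist_force: [-0.4, -0.4, 0.9]
width: 0.0151
t 13.15 turn [-0.1  0.   2.3] shift [-124.  100.  -10.]
```

```bash
python3 -m jog '[[[0,0,1],[-35,28,0],1],[[0,0,2],[-70,56,0],1],[[0,0,2.3],[-105,84,0],1],[[0,0,2.3],[-124,100,0],1],[[0,0,2.3],[-124,100,0],1]]'
python3 -c "
from h import *
snap('wrist','w6'); go(698,-34,84.8,36)
c=cloud('w6');m=(c[...,2]>.088)&(c[...,2]<.106)&(abs(c[...,0]-.67)<.05)&(abs(c[...,1])<.06)
for s in(1,-1):
  p=c[m&(s*c[...,1]>0)]*1000
  if len(p)>10: print(len(p),cv2.minAreaRect(p[:,:2].astype(np.float32)))"
```

```text
time: 13.65
tool_pos: [0.7004, -0.0361, 0.1289]
ee_rot: [-3.138, 0.001, 1.475]
wrist_force: [0.2, -0.2, -0.2]
width: 0.0004
t 13.7 turn [-0.2 -0.  -0.2] shift [-0. -1. 93.]
684 ((676.2670288085938, 34.71696472167969), (31.86064338684082, 11.791308403015137), 84.48519897460938)
622 ((670.135009765625, -28.930877685546875), (31.065509796142578, 11.407748222351074), 84.43965148925781)
```

View pics/w6.png

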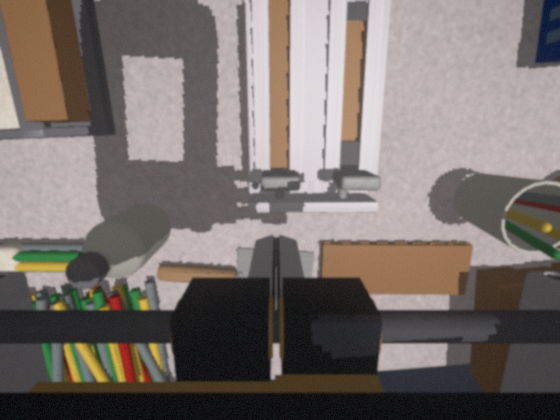

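Wrist view: the fingers at (275,270) are straight behind tab b at (277,180), the long carton's tab, and jig yaw is −5.5°. I'll descend behind the tab and press.

```bash
python3 -m jog '[[[0,0,0.3],[2.5,0,35],1],[[0,0,0.3],[2.5,0,65],1],[[0,0,0.3],[2.5,0,85],1],[[0,0,0.3],[2.5,0,93],1],[[0,0,0.3],[2.5,0,93],1]]'
python3 -m jog '[[[0,0,0],[0,-10,0],1],[[0,0,0],[0,-20,0],1],[[0,0,0],[0,-35,0],1],[[0,0,0],[0,-50,0],1],[[0,0,0],[0,-50,0],1]]'
python3 -c "
from h import *
print(robot.get_obs()['wrist_force'])"
```

```text
time: 14.2
tool_pos: [0.6987, -0.0284, 0.0373]
ee_rot: [-3.138, -0.0, 1.475]
wrist_force: [-0.2, -0.1, -0.0]
width: 0.0003
time: 14.7
tool_pos: [0.6521, -0.0247, 0.0415]
ee_rot: [3.136, -0.0, 1.475]
wrist_force: [3.4, -0.4, -2.2]
width: 0.0003
[ 3.35270347 -0.40763605 -2.18956299]
```

```bash
python3 -m jog '[[[0,0,0],[-1,-15,0],1],[[0,0,0],[-2,-32,0],1],[[0,0,0],[-2,-48,0],1],[[0,0,0],[-2,-60,0],1],[[0,0,0],[-2,-68,0],1]]'
python3 -m jog '[[[0,0,0],[0,-3,0],1],[[0,0,0],[0,-3,0],1]]'
python3 -c "
from h import *
snap('top','t7'); c=cloud('t7'); m=(c[...,2]>.04)&(c[...,2]<.056); m[:240]=0;m[300:]=0;m[:,240:]&=True;m[:,:240]=0;m[:,310:]=0
p=c[m]*1000;print(len(p),cv2.minAreaRect(p[:,:2].astype(np.float32)),np.percentile(p,[2,98],0).round())"
```

```text
time: 15.2
tool_pos: [0.5879, -0.0188, 0.0417]
ee_rot: [3.129, -0.003, 1.475]
wrist_force: [10.9, 3.0, -5.0]
width: 0.0002
time: 15.4
tool_pos: [0.5845, -0.0185, 0.0416]
ee_rot: [3.131, -0.003, 1.475]
wrist_force: [8.7, 3.4, -3.1]
width: 0.0006
976 ((474.76416015625, -2.7483558654785156), (83.54163360595703, 107.20515441894531), 89.68624877929688) [[425. -40.  42.]
 [528.  28.  55.]]
```

```bash
python3 -m jog '[[[0,0,0],[0,-3,0],1],[[0,0,0],[0,-5,0],1],[[0,0,0],[0,-5,0],1]]'
python3 -c "
from h import *
snap('wrist','w8')"
```

```text
time: 15.75
tool_pos: [0.5803, -0.0181, 0.0417]
ee_rot: [3.13, -0.003, 1.475]
wrist_force: [9.8, 2.5, -5.5]
width: 0.0003
```

View pics/w8.png

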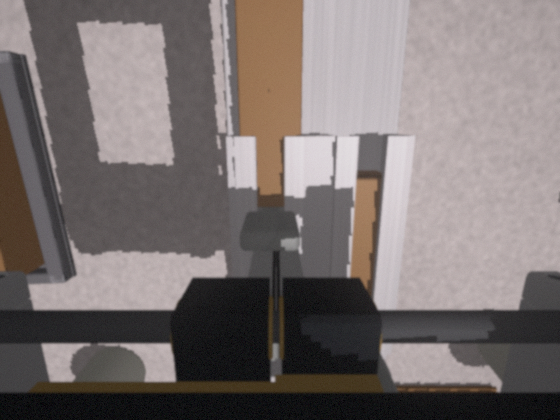

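The long carton (270,70) is well out on the apron, with the tab pressed right through at (270,225). The short carton at (368,210) is unmoved. I'll retract so the ejector springs home, then rise.

```bash
python3 -m jog '[[[0,0,0],[0,25,0],1],[[0,0,0],[0,60,0],1],[[0,0,0],[0,95,0],1],[[0,0,0],[0,122,0],1],[[0,0,0],[0,122,0],1]]'
python3 -m jog '[[[0,0,0],[0,0,-40],-0.3],[[0,0,0],[0,0,-85],-0.3],[[0,0,0],[0,0,-85],-0.3]]'
python3 -m jog '[[[0,0,0],[0,-40,0],-0.3],[[0,0,0],[0,-85,0],-0.3],[[0,0,0],[0,-130,0],-0.3],[[0,0,0],[0,-170,0],-0.3],[[0,0,0],[0,-215,0],-0.3]]'
python3 -c "
from h import *
snap('wrist','w9'); c=cloud('w9'); im=np.load('pics/w9.npz')['im'].astype(int)
br=(im[...,0]-im[...,2]>35)
m=br&(c[...,2]>.038)&(c[...,2]<.056)&(c[...,0]<.55)&(abs(c[...,1])<.06); p=c[m]*1000
print(len(p),cv2.minAreaRect(p[:,:2].astype(np.float32)),np.percentile(p,[1,50,99],0).round())
go(479,-10.5,84.5,120)
show('w9',None,1,'w9')"
```

```text
time: 16.3
tool_pos: [0.6993, -0.0316, 0.0397]
ee_rot: [3.139, -0.0, 1.474]
wrist_force: [-0.5, 0.1, -0.3]
width: 0.0005
time: 16.6
tool_pos: [0.7, -0.0316, 0.135]
ee_rot: [3.126, 0.0, 1.474]
wrist_force: [1.0, -0.1, 1.2]
width: 0.0212
time: 17.1
tool_pos: [0.4801, -0.0103, 0.1248]
ee_rot: [3.141, -0.0, 1.474]
wrist_force: [-0.6, 0.0, 0.9]
width: 0.0595
2288 ((480.2033386230469, -10.986824035644531), (39.14527130126953, 140.97238159179688), 85.30429077148438) [[410. -26.  47.]
 [434. -11.  49.]
 [548.  13.  50.]]
t 17.15 turn [-0.5 -0.   0. ] shift [-1.  8.  3.]
```

View pics/w9.png

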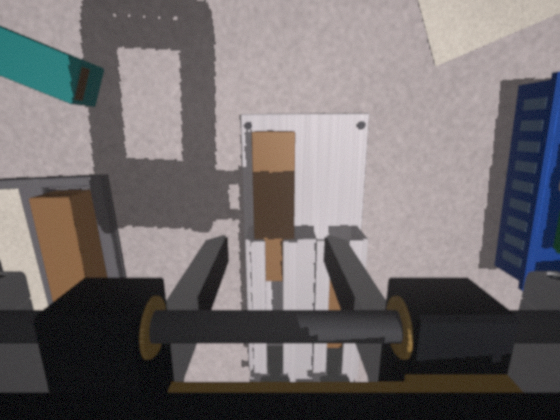

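The carton sticks out on the apron with its front end at (273,133) and the mouth at row 238. Before gripping I'll let the arm settle and get the offset.

```bash
python3 -m jog '[[[0,0,0],[0,12,0],-0.3],[[0,0,0],[0,12,0],-0.3],[[0,0,0],[0,12,0],-0.3],[[0,0,0],[0,12,0],-0.3]]'
python3 -c "
from h import *
go(484,-11,84.5,-10)
p=np.load('pics/w9.npz'); o=robot.get_obs()
snap('wrist','w10'); c=cloud('w10'); im=np.load('pics/w10.npz')['im'].astype(int)
m=(im[...,0]-im[...,2]>35)&(c[...,2]>.038)&(c[...,2]<.056)&(c[...,0]<.495)&(abs(c[...,1])<.06); p=c[m]*1000
print(len(p),cv2.minAreaRect(p[:,:2].astype(np.float32)),np.percentile(p,[1,50,99],0).round())
"
```

```text
time: 17.55
tool_pos: [0.4951, -0.012, 0.1244]
ee_rot: [3.141, -0.0, 1.474]
wrist_force: [-0.4, 0.4, -0.3]
width: 0.0612
t 17.55 turn [ 0.  -0.  -0.1] shift [ -0. -11. 134.]
2447 ((436.48370361328125, -7.613447189331055), (38.619956970214844, 52.956939697265625), 85.30545043945312) [[411. -27.  47.]
 [436.  -7.  49.]
 [462.  12.  50.]]
```

```bash
python3 -m jog '[[[0,0,0],[0,-10,40],-0.3],[[0,0,0],[0,-10,80],-0.3],[[0,0,0],[0,-10,112],-0.3],[[0,0,0],[0,-10,128],-0.3],[[0,0,0],[0,-10,134],-0.3]]'
python3 -m jog '[[[0,0,0],[0,0,0],1],[[0,0,0],[0,0,0],1],[[0,0,0],[0,0,0],1],[[0,0,0],[0,0,0],1],[[0,0,0],[0,0,0],1]]'
python3 -m jog '[[[0,0,0],[0,-10,0],1],[[0,0,0],[0,-22,0],1],[[0,0,0],[0,-35,0],1],[[0,0,0],[0,-48,0],1],[[0,0,0],[0,-55,0],1]]'
python3 -m jog '[[[0,0,0],[0,-3,0],1],[[0,0,0],[0,-3,0],1]]'
```

```text
time: 18.1
tool_pos: [0.4826, -0.0107, -0.0125]
ee_rot: [-3.136, -0.0, 1.474]
wrist_force: [-0.0, -0.2, -0.0]
width: 0.061
time: 18.6
tool_pos: [0.4858, -0.0113, -0.0083]
ee_rot: [3.138, 0.0, 1.474]
wrist_force: [0.7, -1.5, 2.8]
width: 0.0397
time: 19.1
tool_pos: [0.4303, -0.0056, -0.0083]
ee_rot: [3.136, -0.0, 1.474]
wrist_force: [4.0, -0.8, 5.8]
width: 0.0398
time: 19.3
tool_pos: [0.4271, -0.0052, -0.0083]
ee_rot: [3.137, -0.0, 1.474]
wrist_force: [1.9, -0.3, 6.8]
width: 0.0397
```

```bash
python3 -m jog '[[[0,0,0],[0,0,-10],1],[[0,0,0],[0,0,-30],1],[[0,0,0],[0,0,-60],1],[[0,0,0],[0,0,-95],1],[[0,0,0],[0,0,-110],1]]'
python3 -m jog '[[[0,0,0],[-35,15,0],1],[[0,0,0],[-75,31,0],1],[[0,0,0],[-115,48,0],1],[[0,0,0],[-155,65,0],1],[[0,0,0],[-190,80,0],1]]'
python3 -c "
from h import *
go(521,-311.5,86.6,100)"
```

```text
time: 19.8
tool_pos: [0.4255, -0.005, 0.1021]
ee_rot: [-3.141, -0.0, 1.474]
wrist_force: [-0.1, -0.4, -2.4]
width: 0.0395
time: 20.3
tool_pos: [0.4855, -0.2027, 0.0984]
ee_rot: [-3.136, -0.002, 1.473]
wrist_force: [1.4, 0.4, -3.3]
width: 0.0399
t 20.3 turn [-0.3 -0.1 -2.2] shift [-105.   46.   -2.]
```

```bash
python3 -m jog '[[[0,0,-1],[-35,15,0],1],[[0,0,-2],[-70,30,0],1],[[0,0,-2.2],[-95,42,0],1],[[0,0,-2.2],[-102,45,0],1],[[0,0,-2.2],[-102,45,0],1]]'
python3 -m jog '[[[0,0,0],[0,0,0],1],[[0,0,0],[0,0,0],1],[[0,0,0],[0,0,0],1]]'
python3 -c "
from h import *
go(521,-311.5,86.6,-12)
snap('wrist','w11'); c=cloud('w11'); im=np.load('pics/w11.npz')['im'].astype(int)
def r(n,m):
  p=c[m]*1000; print(n,len(p),cv2.minAreaRect(p[:,:2].astype(np.float32)),np.percentile(p,[1,50,99],0).round(1).tolist())
br=(im[...,0]-im[...,2]>35); X,Y,Z=c[...,0],c[...,1],c[...,2]
row=np.mgrid[:420,:560][0]<228
r('carton',br&row&(Z>.11)&(Z<.2)&(abs(Y+.31)<.05))
r('packL',row&(Z>.036)&(Z<.055)&(abs(Y+.235)<.03)); r('packR',row&(Z>.036)&(Z<.055)&(abs(Y+.388)<.03))
r('tray',row&(Z>.010)&(Z<.024)&(abs(Y+.31)<.14)&(X<.6))
"
```

```text
time: 20.8
tool_pos: [0.521, -0.3073, 0.0983]
ee_rot: [-3.137, -0.003, 1.511]
wrist_force: [0.0, 0.6, -2.3]
width: 0.0401
time: 21.1
tool_pos: [0.5226, -0.3067, 0.1004]
ee_rot: [-3.141, -0.0, 1.514]
wrist_force: [0.4, 0.3, -2.4]
width: 0.0398
t 21.1 turn [-0.  -0.   0.1] shift [ -5.  -1. 112.]
carton 8118 ((473.7127685546875, -302.8705139160156), (39.58146286010742, 53.98819351196289), 87.9822769165039) [[447.4, -322.1, 156.0], [472.0, -303.0, 157.5], [499.9, -283.6, 159.0]]
packL 4873 ((450.0839538574219, -228.42959594726562), (40.36232376098633, 187.19317626953125), 85.93682098388672) [[451.2, -253.4, 37.8], [493.3, -232.5, 44.6], [540.4, -210.8, 46.3]]
packR 4817 ((489.23486328125, -385.288818359375), (40.31907272338867, 91.63075256347656), 86.64883422851562) [[444.0, -405.3, 38.0], [485.3, -384.1, 44.7], [531.8, -363.8, 46.4]]
tray 8586 ((445.7578430175781, -305.26348876953125), (230.08177185058594, 204.6396026611328), 86.73224639892578) [[354.0, -421.9, 11.4], [456.9, -315.1, 16.6], [546.3, -192.1, 22.7]]
```

View pics/w11.png

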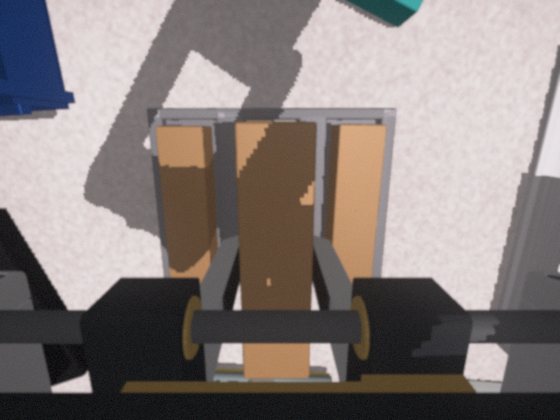

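The carton is held straight over the empty bay: carton at (275,200), packed cartons at (187,200) and (357,200). I'll measure the tray rim from this view before lowering.

```bash
python3 -c "
from h import *
for u,v in((155,109),(392,109),(228,115),(300,115)): print(u,v,(at('w11',u,v,.016)*1000).round(1))
c=cloud('w11')
for u in(186,230,325,360): print(u,[(v,*(c[v,u]*1000).round(0)) for v in range(104,130,3)])
print('carton front edge',[(at('w11',u,123,.157)*1000).round(1) for u in(238,275,315)])
"
```

```text
155 109 [ 426.7 -410.7   16. ]
392 109 [ 439.2 -194.1   16. ]
228 115 [ 435.8 -344.4   16. ]
300 115 [ 439.6 -278.3   16. ]
186 [(104, np.float64(423.0), np.float64(-386.0), np.float64(1.0)), (107, np.float64(425.0), np.float64(-386.0), np.float64(1.0)), (110, np.float64(429.0), np.float64(-382.0), np.float64(16.0)), (113, np.float64(432.0), np.float64(-383.0), np.float64(17.0)), (116, np.float64(434.0), np.float64(-383.0), np.float64(16.0)), (119, np.float64(437.0), np.float64(-384.0), np.float64(15.0)), (122, np.float64(439.0), np.float64(-387.0), np.float64(5.0)), (125, np.float64(442.0), np.float64(-387.0), np.float64(5.0)), (128, np.float64(446.0), np.float64(-376.0), np.float64(44.0))]
230 [(104, np.float64(425.0), np.float64(-344.0), np.float64(0.0)), (107, np.float64(428.0), np.float64(-344.0), np.float64(1.0)), (110, np.float64(432.0), np.float64(-342.0), np.float64(17.0)), (113, np.float64(434.0), np.float64(-342.0), np.float64(17.0)), (116, np.float64(437.0), np.float64(-343.0), np.float64(16.0)), (119, np.float64(439.0), np.float64(-343.0), np.float64(16.0)), (122, np.flo
[... 758 characters left out ...]
)]
360 [(104, np.float64(432.0), np.float64(-219.0), np.float64(-0.0)), (107, np.float64(435.0), np.float64(-219.0), np.float64(-0.0)), (110, np.float64(438.0), np.float64(-224.0), np.float64(17.0)), (113, np.float64(441.0), np.float64(-223.0), np.float64(16.0)), (116, np.float64(444.0), np.float64(-223.0), np.float64(17.0)), (119, np.float64(446.0), np.float64(-223.0), np.float64(14.0)), (122, np.float64(449.0), np.float64(-221.0), np.float64(6.0)), (125, np.float64(452.0), np.float64(-231.0), np.float64(45.0)), (128, np.float64(454.0), np.float64(-231.0), np.float64(45.0))]
carton front edge [array([ 446.6, -319.3,  157. ]), array([ 447.6, -301.5,  157. ]), array([ 448.8, -282.2,  157. ])]
```

```bash
python3 -m jog '[[[0,0,0],[-5.5,-1,25],1],[[0,0,0],[-5.5,-1,55],1],[[0,0,0],[-5.5,-1,75],1],[[0,0,0],[-5.5,-1,80],1],[[0,0,0],[-5.5,-1,80],1]]'
python3 -m jog '[[[0,0,0],[0,0,6],1],[[0,0,0],[0,0,12],1],[[0,0,0],[0,0,18],1],[[0,0,0],[0,0,23],1],[[0,0,0],[0,0,26],1]]'
python3 -m jog '[[[0,0,0],[0,0,1],1],[[0,0,0],[0,0,2],1],[[0,0,0],[0,0,2],1]]'
python3 -c "
from h import *
go(522,-311.7,86.6,-12)"
```

```text
time: 21.65
tool_pos: [0.5209, -0.3127, 0.0195]
ee_rot: [-3.14, -0.001, 1.513]
wrist_force: [-0.2, -0.1, -2.2]
width: 0.0403
time: 22.15
tool_pos: [0.5212, -0.3133, -0.0065]
ee_rot: [-3.141, -0.0, 1.512]
wrist_force: [0.4, 0.8, -2.9]
width: 0.0394
time: 22.45
tool_pos: [0.5215, -0.3135, -0.0078]
ee_rot: [3.141, 0.0, 1.512]
wrist_force: [-0.0, -0.8, -2.8]
width: 0.04
t 22.45 turn [0. 0. 0.] shift [2. 0. 4.]
```

```bash
python3 -m jog '[[[0,0,0],[1.5,0,1],1],[[0,0,0],[1.5,0,2],1],[[0,0,0],[1.5,0,2],1]]'
python3 -m jog '[[[0,0,0],[0,0,1],1],[[0,0,0],[0,0,1],1]]'
python3 -m jog '[[[0,0,0],[0,0,1],1],[[0,0,0],[0,0,1],1]]'
```

```text
time: 22.75
tool_pos: [0.5215, -0.3119, -0.0099]
ee_rot: [-3.141, -0.0, 1.512]
wrist_force: [0.7, 0.2, -2.1]
width: 0.0396
time: 22.95
tool_pos: [0.5216, -0.312, -0.0102]
ee_rot: [3.141, 0.0, 1.512]
wrist_force: [-2.1, -0.3, 2.1]
width: 0.0397
time: 23.15
tool_pos: [0.5216, -0.312, -0.0102]
ee_rot: [3.141, 0.0, 1.512]
wrist_force: [-3.6, 2.5, 4.7]
width: 0.0399
```

Touchdown is gentle (about 5 N), so I'll release with a partial opening and rise.

```bash
python3 -m jog '[[[0,0,0],[0,0,-1],-0.3],[[0,0,0],[0,0,-1],-0.3],[[0,0,0],[0,0,-1],-0.3],[[0,0,0],[0,0,-1],-0.3],[[0,0,0],[0,0,-1],-0.3]]'
python3 -m jog '[[[0,0,0],[0,0,-10],-0.3],[[0,0,0],[0,0,-40],-0.3],[[0,0,0],[0,0,-80],-0.3],[[0,0,0],[0,0,-120],-0.3],[[0,0,0],[0,0,-150],-0.3]]'
python3 -m jog '[[[0,0,0],[0,-40,0],-0.3],[[0,0,0],[0,-90,0],-0.3],[[0,0,0],[0,-130,0],-0.3],[[0,0,0],[0,-160,0],-0.3],[[0,0,0],[0,-160,0],-0.3]]'
python3 -c "
from h import *
snap('top','t12',None,1.4); c=cloud('t12')
X,Y,Z=c[...,0],c[...,1],c[...,2]
def r(n,m): p=c[m]*1000; print(n,len(p),cv2.minAreaRect(p[:,:2].astype(np.float32)),np.median(p[:,2]).round(1))
r('carton',(Z>.03)&(Z<.06)&(abs(X-.521)<.1)&(abs(Y+.3115)<.03))
r('packL',(Z>.03)&(Z<.06)&(abs(X-.521)<.1)&(abs(Y+.235)<.03)); r('packR',(Z>.03)&(Z<.06)&(abs(X-.521)<.1)&(abs(Y+.388)<.03))
r('tray',(Z>.011)&(Z<.03)&(abs(X-.521)<.12)&(abs(Y+.3115)<.14))
for y in(1,-1): r('tab',(Z>.09)&(Z<.11)&(abs(X-.66)<.06)&(y*Y>0)&(abs(Y)<.06))
r('bundle',(Z>.022)&(Z<.042)&(abs(X-.491)<.085)&(abs(Y-.312)<.055))
"
```

```text
time: 23.65
tool_pos: [0.5215, -0.312, -0.0111]
ee_rot: [-3.141, -0.0, 1.512]
wrist_force: [-0.3, -0.4, 0.6]
width: 0.0607
time: 24.15
tool_pos: [0.5223, -0.3125, 0.1433]
ee_rot: [3.138, 0.002, 1.512]
wrist_force: [0.4, -0.0, 0.9]
width: 0.0614
time: 24.65
tool_pos: [0.3593, -0.3026, 0.1404]
ee_rot: [3.141, 0.001, 1.509]
wrist_force: [-0.2, 0.8, -0.1]
width: 0.0612
carton 1331 ((520.4486083984375, -312.2152099609375), (41.578330993652344, 149.58157348632812), 86.90928649902344) 45.0
packL 1287 ((525.3443603515625, -234.88221740722656), (41.464351654052734, 150.384765625), 86.02933502197266) 43.2
packR 1338 ((517.8598022460938, -388.1695556640625), (42.5081787109375, 149.7581024169922), 86.90641784667969) 43.0
tray 3310 ((521.132080078125, -311.125732421875), (231.29331970214844, 180.1153106689453), 86.82823944091797) 15.6
tab 88 ((675.503662109375, 33.31013488769531), (31.864181518554688, 12.428427696228027), 83.88933563232422) 98.5
tab 88 ((669.2012939453125, -29.83796501159668), (29.94978904724121, 12.92286491394043), 89.37865447998047) 98.4
bundle 1027 ((490.25067138671875, 312.3972473144531), (37.19591522216797, 160.24725341796875), 88.30184936523438) 32.5
```

View pics/t12.png

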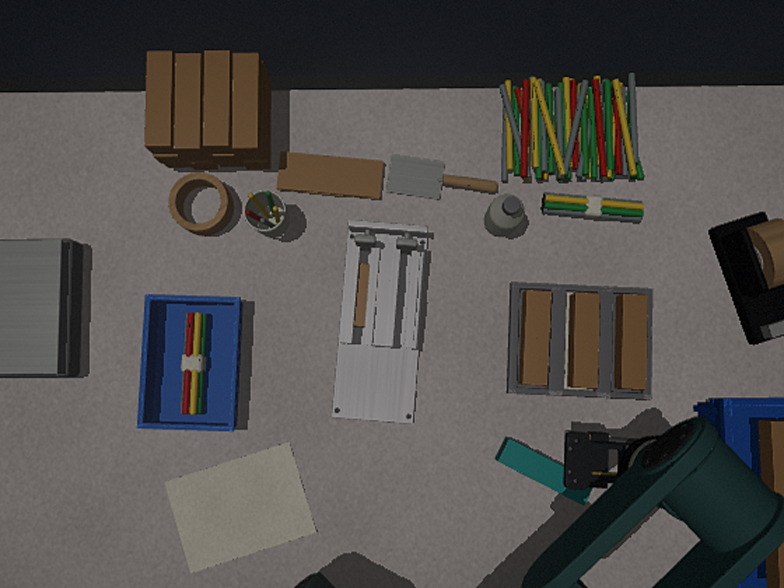

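The top view shows the carton in the middle bay at (583,340), the bundle in the basket at (195,362), both tabs home and the short carton in its lane. I'm handing in.

```bash
python3 -c "
from bench import close_job
print(close_job())"
```

```text
the job is handed in; nothing more can be done
None
```

The job is done and handed in at about 25 s of the 72 s allowed. The bundle lies flat in the basket, ejector b was pressed through and sprang home, and the long carton is in the tray's empty middle bay.

**What went wrong on the way:** the first two grips on the bundle closed on nothing and moved nothing. The wrist and scene depth showed the real fingertips about 32 mm above the reported TCP. I corrected the height for that, and every later grip held. I did not find out why the reading is off.

**Last checks, from the top camera just before handing in:**
- **Long carton:** within about 1.5 mm of the tray centre, in line to about 0.1°, with its top at 45 mm (46 mm expected). Contact force when setting it down was about 5 N.
- **Bundle:** within about 1 mm of the basket's centre, lying flat. Its median height read 32.5 mm, which fits it lying on the basket floor.
- **Ejectors and packed cartons:** both tabs and both packed cartons are within 1 mm of their starting positions.
- **Short carton and bystanders:** they look unmoved in the picture; I did not measure them.
- **Ejector travel:** not read directly. I judged the press as through from about 107 mm of tab travel and about 10 N at the end, against the 9 N spring at the stop.

No final check failed. `close_job()` gave no verdict.

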